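# Turn the armour mould over under the slatted drying shelf

### The job

The white half-mould under the low slatted shelf lies with its hollow facing up and is gathering dust. Turn it over so that it lies flat on the deck with its hollow facing down, still under the slats with its handle sticking out at the front, and let go of it. Do it gently, in place: do not pull it out from under the shelf, do not let it fall or topple over, do not knock it or the gripper hard against the slats, and leave the jar, the tape roll and the screwdriver where they are.

Things in the scene. Friction and masses are not known exactly. Their poses are not given: they have to be found in the camera images.
- mould_mid (a point): Loose white plastic half-mould: open box shell 150 (x) x 100 (y) x 50 mm (z), walls 5 mm, about 0.15 kg. This is the outer box's centre: 25 mm above its underside when flat, 50 mm above the deck when it stands (stably) on a long side. Its z points out of the hollow: up at the start, to be down at the end; x into the shelf. The handle is on the -x end, its axis through this point.
- mould_grip (a point): Point on the axis of the mould's wooden handle (115 mm long, eight-sided, 24 mm across flats, flats every 45 degrees starting from the mould's y and z), 85 mm out from the front end wall, 160 mm from mould_mid, 30 mm from the handle's end; in front of the deck, free space around and below. Axes as mould_mid; the handle runs along x.
- rack: Fixed wooden drying rack; origin at the centre of its underside on the bench, x into the shelf away from the robot, y along it, z up. Solid deck 160 mm deep, 460 mm wide, 40 mm high, on which the mould lies; a 14 mm panel at each end; open at front and back.
- slats: The low shelf, part of the rack: five slats 18 x 12 mm along the rack's y, covering 150 mm of depth. Origin: centre of their underside, 175 mm above the bench, 135 mm above the deck. The mould is 112 mm over the diagonal of its cross-section, so it turns clear about the handle's axis only with that axis 96 to 119 mm above the bench.
- jar: Bystander: closed jar 42 mm across, 60 mm tall, standing on the deck near its +y end; origin under its centre.
- tape: Bystander: loose tape roll 90 mm across, 24 mm tall, on the bench to the left; origin under its centre.
- screwdriver: Bystander: screwdriver lying on the bench to the right; origin at its underside.

How it is judged:
By the outcome, as a careful person would: the job done as asked, in the order asked, and still so for the second after the job is handed in, with the robot touching nothing.
It also fails if it takes over 61 s, if anything falls off the work surface, if the arm or the gripper's body presses on something with over 40 N, if the wrist force passes 120 N, or if a joint passes its speed limit or range.

### The arm

A 6-joint arm with a two-finger parallel gripper is mounted at the origin on the work surface. World frame = base frame: x ahead of the robot, y to its left, z up, the work surface at z = 0. Lengths are in m, angles in rad, forces in N, time in s.
With the tool pointing down it reaches from about 0.25 to 0.775 m from the base axis. Payload 4 kg.
Tool frame: the origin (TCP) lies at the very end of the fingers, on their centre line; the grasp point (between the pads) lies hold_point_z behind it (hold_point_z is the distance from the TCP to the grasp point, in m); z points along the fingers, y is the direction in which the jaws open and shut (so a half turn about z gives the same grasp; the last joint's range is limited). The gripper opens to 94 mm and grips with 3 to 60 N. Pads are 16 mm wide; open, the fingers measure 119 mm over their backs; the gripper's body (75 mm by 177 mm) begins 78 mm behind the grasp point.
Start: joints at [1.065, 0.087, 1.371, -0, 1.684, -0.103], TCP at [0.216, 0.506, 0.206] pointing down, gripper open.
Joint ranges: [-3.1, 3.1], [-0.76, 2.03], [0.27, 2.55], [-1.08, 4.22], [0.17, 2.65], [-2.57, 2.57]. Speed limits (rad/s): [2.79, 2.79, 3.14, 3.14, 3.14, 3.14].

### API

Orientations are given as [roll, pitch, yaw] about the fixed x, y, z axes, in that order (R = Rz(yaw) Ry(pitch) Rx(roll)).
In Python, from bench import * gives the robot as it stands.
- The arm moves only by the tool step_arm, never from a script. Its argument "increments" is text: rows parted by semicolons, each of 6 numbers parted by spaces: the shift along the tool's x, y, z in cm, then the turn, a rotation vector about the tool's x, y, z in rad. A call has 1 to 5 rows; each row shifts and turns the commanded pose from where the row before left it, along the tool's axes as they then stand; what a row does not reach is not made up. A row lasts 1/10 s, in which the tool goes at most 50 mm and 8.59 degrees, less where a joint would pass 70% of its speed; a pose out of reach is approached as far as the arm can. A call is refused whole if a number of a shift passes 5 or a number of a turn 0.15, either way. A call with a gripper value outside its range is refused whole. "claw" is the gripper's target within -1 to 1 (shut at 1, half-way at 0, fully open at -1), set as the call begins (left out, the last holds). The fingers move at their own pace and stop on an object; the grip force is fixed at half the most. Time passes only in rows, so rows that do not move let the fingers close. It gives the time, the measured TCP pose, the force and the opening at its end, in the units of the state.
- get_obs(): the state, without advancing time (a new reading comes with each control period).
- snapshot(name): name is "scene" or "top" or "wrist"; returns the picture (384x512x3 uint8, red, green, blue); there is no depth.
- calibration(name): a dict with "camera_matrix" (3x3 intrinsics, pixels), "eye" and "orientation" of the camera in the world; the wrist camera has in their place "tool_from_camera" (4x4, takes a point from camera to tool coordinates, whose origin is the TCP and whose axes are the flange's). Camera axes: x right, y up, looking along -z (the intrinsics and any distortion apply to the point x, -y, -z); pixel columns grow to the right and rows downward; lengths in m; the calibration is good to about 2 mm. The wrist camera is an equidistant fisheye: a pixel r from the principal point sees the ray r / f radians off the axis. A picture is of the moment at which its call begins: read the wrist's pose just before it. calibration takes no time and is no camera call.
- close_job(): hands the job in, once; it reports no verdict.
The state is a dict: "time": time; "joint_positions": joint angles; "qvel": joint speeds; "joint_torque": joint torques, N m; "tool_pos": TCP position; "ee_rot": TCP orientation; "wrist_force": force on the tool from outside, world axes, zero at the start; "wrist_torque": the same for the moment, N m; "width": finger opening in m.
Only numpy, scipy, OpenCV 4.12 (cv2) and the standard library are available. Lean on these libraries where they do the work, as an engineer would, in place of code of your own. Each camera call takes 0.05 s, during which the arm holds its last target. There are 200 camera calls.

## Working session

There is one attempt and no reset: what is moved stays moved. The work goes in short steps, Python scripts to look and compute and a tool call to move; the robot and the scene stay as the last step left them, time stands still between calls to the robot, and variables do not carry over. Pictures are saved under pics/ and viewed, about 8 in all and at most 12, crops included, and the job is handed in when it is done.

Besides the shell and the picture viewer there is one more tool, called after "Request:" as name(argument=value, ...) on one line, values as JSON. step_arm: Moves the arm, as the interface text tells. Its arguments: {"type":"object","properties":{"increments":{"type":"string"},"claw":{"type":"number"}},"required":["increments"]}

```bash
ls; mkdir -p pics; python3 - <<'E'
from bench import *
import cv2
print(get_obs())
for n in("scene","top"):
    cv2.imwrite(f"pics/{n}0.png",snapshot(n)[:,:,::-1]); print(calibration(n))
print(calibration("wrist"))
E
python3 -c "
import cv2,numpy as np
cv2.imwrite('pics/a.png',np.hstack([cv2.imread('pics/scene0.png'),cv2.imread('pics/top0.png')])[:, :])"
```

```text
pics
{'time': 0.0, 'joint_positions': array([ 1.06491550e+00,  8.79355562e-02,  1.37224059e+00,  6.73926008e-06,
        1.68358473e+00, -1.03131165e-01]), 'qvel': array([-0.00138301,  0.0002945 , -0.00258009,  0.00030521,  0.00028374,
       -0.00055042]), 'joint_torque': array([-1.94896602e-03, -3.40201414e+01, -3.02411163e+01,  7.15942704e-02,
        3.34008748e-02, -1.68980737e-04]), 'tool_pos': array([0.21532555, 0.50550762, 0.20432173]), 'ee_rot': array([-3.13943663e+00, -2.29878189e-04,  2.73884349e+00]), 'wrist_force': array([ 0.03037939,  0.447615  , -0.21962957]), 'wrist_torque': array([-0.04562993,  0.01592781, -0.00494955]), 'width': 0.09355618877886732}
{'camera_matrix': array([[413.61909796,   0.        , 253.4550723 ],
       [  0.        , 413.61909796, 190.1570706 ],
       [  0.        ,   0.        ,   1.        ]]), 'eye': array([1.59770578, 0.14930972, 1.00335336]), 'orientation': array([0.90907709, 0.00375909, 1.68792053])}
{'camera_matrix': array([[422.35833377,   0.        , 250.58582435],
       [  0.        , 422.35833377, 187.30236593],
       [  0.        ,   0.        ,   1.        ]]), 'eye': array([ 0.40909743, -0.01336103,  1.37733967]), 'orientation': array([ 0.06090973,  0.00484468, -1.5894404 ])}
{'camera_matrix': array([[297.31863964,   0.        , 257.47716255],
       [  0.        , 297.31863964, 193.19157323],
       [  0.        ,   0.        ,   1.        ]]), 'tool_from_camera': array([[-6.16132137e-04,  9.61500905e-01,  2.74801073e-01,
         7.89286253e-02],
       [ 9.99999714e-01,  4.71964998e-04,  5.90744377e-04,
        -3.74517252e-04],
       [ 4.38304766e-04,  2.74801358e-01, -9.61500921e-01,
        -1.78721047e-01],
       [ 0.00000000e+00,  0.00000000e+00,  0.00000000e+00,
         1.00000000e+00]])}
```

View pics/scene0.png

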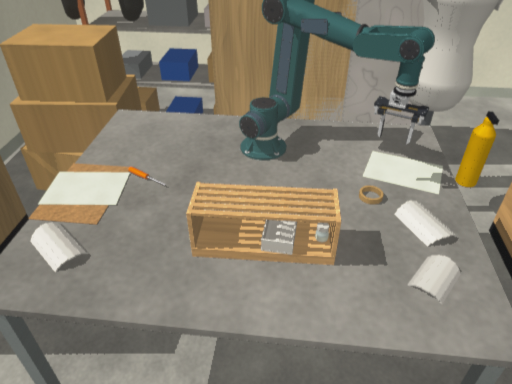

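View pics/top0.png

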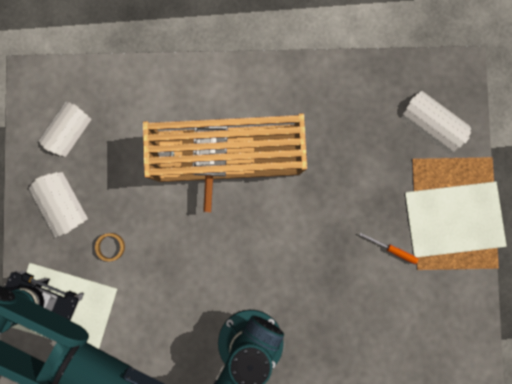

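```bash
cat > h.py <<'E'
from bench import *
import numpy as np, cv2
from scipy.spatial.transform import Rotation as R
def ray(name,px,obs=None):
    c=calibration(name);K=c["camera_matrix"]
    d=np.array([(px[0]-K[0,2])/K[0,0],(px[1]-K[1,2])/K[1,1]])
    if name=="wrist":
        r=np.hypot(*d);v=np.array([d[0]/r*np.sin(r),-d[1]/r*np.sin(r),-np.cos(r)])
        T=c["tool_from_camera"];Rt=R.from_euler('xyz',obs["ee_rot"])
        return obs["tool_pos"]+Rt.apply(T[:3,3]),Rt.apply(T[:3,:3]@v)
    return c["eye"],R.from_euler('xyz',c["orientation"]).apply([d[0],-d[1],-1])
def onz(name,px,z,obs=None):
    o,v=ray(name,px,obs);return o+v*(z-o[2])/v[2]
def st():
    o=get_obs();print(o["time"],o["tool_pos"].round(4),o["ee_rot"].round(3),o["joint_positions"].round(3),o["wrist_force"].round(1),o["width"].round(4));return o
E
python3 - <<'E'
from h import *
print(globals().get("hold_point_z"), [k for k in globals() if 'hold' in k])
im=cv2.imread('pics/top0.png')
hsv=cv2.cvtColor(im,cv2.COLOR_BGR2HSV)
sub=im[176:216,196:222]
m=((hsv[...,1]>100)).astype(np.uint8)
for r in range(172,216,3):
    c=np.where(m[r,196:222])[0]+196; print(r,c.min() if len(c) else None,c.max() if len(c) else None)
for p in [(145,123),(303,115),(306,168),(147,177)]: print(p,onz('top',p,.187).round(4))
for p in [(207.5,212),(210,180)]: print(p,onz('top',p,.068).round(4))
print(onz('top',(108,247),.024),onz('scene',(322,241),.04),onz('scene',(262,250),.04),onz('scene',(293,253),.04))
cv2.imwrite('pics/c.png',np.hstack([cv2.resize(im[105:220,135:315],None,fx=3.0,fy=3.0,interpolation=2)]))
s=cv2.imread('pics/scene0.png');cv2.imwrite('pics/c2.png',cv2.resize(s[180:265,185:345],None,fx=4,fy=4,interpolation=2))
E
```

```text
0.0188 ['hold_point_z']
172 196 207
175 196 209
178 196 221
181 205 212
184 205 212
187 205 212
190 205 211
193 205 211
196 205 211
199 204 211
202 204 211
205 204 211
208 204 211
211 204 210
214 None None
(145, 123) [0.6713 0.2889 0.187 ]
(303, 115) [ 0.6855 -0.1622  0.187 ]
(306, 168) [ 0.5335 -0.1667  0.187 ]
(147, 177) [0.5166 0.2837 0.187 ]
(207.5, 212) [0.415  0.1263 0.068 ]
(210, 180) [0.5142 0.1173 0.068 ]
[0.3097134  0.44969486 0.024     ] [0.61338287 0.25559462 0.04      ] [0.67581    0.06469101 0.04      ] [0.67766694 0.16363765 0.04      ]
```

View pics/c.png

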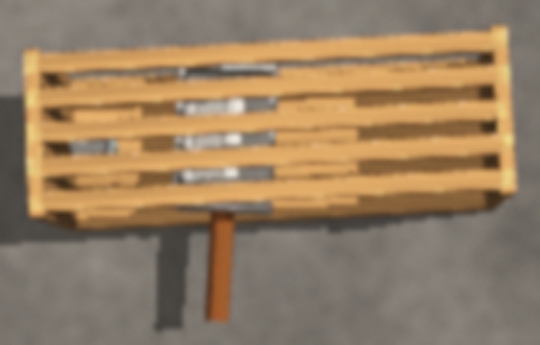

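```bash
cat >> h.py <<'E'
def Rt(yaw,tilt): # handle dir yaw; tilt about handle axis; tool x = -handle
    return R.from_euler('z',yaw)*R.from_euler('x',tilt)*R.from_matrix([[-1,0,0],[0,1,0],[0,0,-1]])
def plan(hold,yaw,tilt,n,back=0.0):
    """rows to bring grasp point to hold (backed off by back along tool z), turning about it"""
    o=st();R0=R.from_euler('xyz',o["ee_rot"]);R1=Rt(yaw,tilt);h=np.array([0,0,hold_point_z])
    g0=o["tool_pos"]-R0.apply(h);g1=np.array(hold)-R1.apply([0,0,back])
    rv=(R0.inv()*R1).as_rotvec();print("now hold",g0.round(4),"->",g1.round(4));Rp,pp=R0,o["tool_pos"]
    for i in range(1,n+1):
        Rn=R0*R.from_rotvec(rv*i/n);pn=g0+(g1-g0)*i/n+Rn.apply(h)
        print(*(Rp.inv().apply(pn-pp)*100).round(2),*(Rp.inv()*Rn).as_rotvec().round(4),end="; ")
        Rp,pp=Rn,pn
    print()
E
python3 - <<'E'
from h import *
for p in [(208.5,181),(207.8,196),(207,211)]: print(p,onz('top',p,.07).round(4))
plan([0.40,0.125,0.25],-0.03,0,10)
E
```

```text
(208.5, 181) [0.511  0.1218 0.07  ]
(207.8, 196) [0.4644 0.1245 0.07  ]
(207, 211) [0.4181 0.1276 0.07  ]Traceback (most recent call last):
  File "<stdin>", line 3, in <module>
  File "h.py", line 20, in plan
    o=st();R0=R.from_euler('xyz',o["ee_rot"]);R1=Rt(yaw,tilt);h=np.array([0,0,hold_point_z])
  File "h.py", line 15, in st
    o=get_obs();print(o["time"],o["tool_pos"].round(4),o["ee_rot"].round(3),o["joint_positions"].round(3),o["wrist_force"].round(1),o["width"].round(4));return o
                                                                                                                                    ^^^^^^^^^^^^^^^^
AttributeError: 'float' object has no attribute 'round'
```

```bash
sed -i 's/o\["width"\].round(4)/round(o["width"],4)/' h.py
python3 - <<'E'
from h import *
plan([0.40,0.125,0.25],-0.03,0,10)
E
```

```text
0.1 [0.2154 0.5055 0.2045] [-3.14  -0.     2.739] [ 1.065  0.088  1.372  0.     1.684 -0.103] [ 0.7 -0.8 -0.5] 0.0939
now hold [0.2154 0.5056 0.2233] -> [0.4   0.125 0.25 ]
-3.19 -2.78 -0.26 -0.0002 -0.0001 -0.0373; -3.08 -2.89 -0.26 -0.0002 -0.0001 -0.0373; -2.97 -3.01 -0.26 -0.0002 -0.0001 -0.0373; -2.86 -3.12 -0.26 -0.0002 -0.0001 -0.0373; -2.74 -3.22 -0.26 -0.0002 -0.0001 -0.0373; -2.62 -3.32 -0.26 -0.0002 -0.0001 -0.0373; -2.49 -3.42 -0.27 -0.0002 -0.0001 -0.0373; -2.37 -3.51 -0.27 -0.0002 -0.0001 -0.0373; -2.23 -3.59 -0.27 -0.0002 -0.0001 -0.0373; -2.1 -3.67 -0.27 -0.0002 -0.0001 -0.0373;
```

Request:
step_arm(increments="-3.2 -2.8 -0.3 0 0 -0.037; -3.1 -2.9 -0.3 0 0 -0.037; -3 -3 -0.3 0 0 -0.037; -2.9 -3.1 -0.2 0 0 -0.037; -2.7 -3.2 -0.2 0 0 -0.037", claw=0)

```text
time: 0.6
tool_pos: [0.3085, 0.314, 0.2181]
ee_rot: [-3.141, -0.0, 2.926]
wrist_force: [0.7, -0.2, -0.4]
width: 0.0572
```

Request:
step_arm(increments="-2.6 -3.3 -0.3 0 0 -0.037; -2.5 -3.4 -0.3 0 0 -0.037; -2.4 -3.5 -0.3 0 0 -0.037; -2.2 -3.6 -0.3 0 0 -0.037; -2.1 -3.7 -0.3 0 0 -0.037")

```text
time: 1.1
tool_pos: [0.4003, 0.1236, 0.2333]
ee_rot: [3.141, -0.0, 3.11]
wrist_force: [0.3, 0.9, 0.1]
width: 0.0469
```

Request:
step_arm(increments="0 0 0 0 0 0; 0 0 0 0 0 0; 0 0 0 0 0 0")

```text
time: 1.4
tool_pos: [0.3996, 0.126, 0.2331]
ee_rot: [3.141, -0.001, 3.11]
wrist_force: [0.7, -0.0, -0.7]
width: 0.0471
```

```bash
python3 - <<'E'
from h import *
import pickle
o=st();im=snapshot("wrist");pickle.dump(o,open('w1.pkl','wb'))
cv2.imwrite('pics/w1.png',im[:,:,::-1])
E
```

```text
1.4 [0.3996 0.126  0.2331] [ 3.141e+00 -1.000e-03  3.110e+00] [ 1.690e-01 -2.120e-01  1.599e+00  1.000e-03  1.755e+00 -1.369e+00] [ 0.7 -0.  -0.7] 0.0471
```

View pics/w1.png

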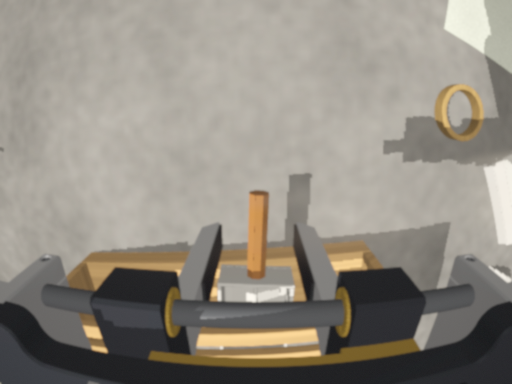

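```bash
python3 - <<'E'
from h import *
import pickle
o=pickle.load(open('w1.pkl','rb'))
for p,z in [((259,192),.077),((258.7,210),.077),((257,270),.077),((219,266),.09),((295,266),.09),((459,86),.024)]: print(p,onz('wrist',p,z,o).round(4))
im=cv2.imread('pics/w1.png');hsv=cv2.cvtColor(im,cv2.COLOR_BGR2HSV)
for r in range(196,274,6):
    c=np.where(hsv[r,240:276,1]>110)[0]+240;e=[onz('wrist',(x,r),.065,o) for x in(c.min()-.5,c.max()+.5)];print(r,c.min(),c.max(),((e[0]+e[1])/2).round(4))
E
```

```text
(259, 192) [0.4146 0.1264 0.077 ]
(258.7, 210) [0.4368 0.1253 0.077 ]
(257, 270) [0.5193 0.1206 0.077 ]
(219, 266) [0.5049 0.0738 0.09  ]
(295, 266) [0.5079 0.1683 0.09  ]
(459, 86) [0.2727 0.4338 0.024 ]
196 250 267 [0.423  0.1256 0.065 ]
202 250 266 [0.4306 0.1247 0.065 ]
208 249 266 [0.4383 0.1239 0.065 ]
214 249 266 [0.4462 0.1236 0.065 ]
220 249 266 [0.4542 0.1233 0.065 ]
226 249 266 [0.4623 0.1231 0.065 ]
232 249 265 [0.4705 0.1222 0.065 ]
238 249 265 [0.4789 0.1219 0.065 ]
244 248 265 [0.4874 0.121  0.065 ]
250 246 275 [0.4963 0.1259 0.065 ]
256 240 275 [0.5051 0.1217 0.065 ]
262 240 275 [0.5142 0.1214 0.065 ]
268 248 264 [0.5233 0.1191 0.065 ]
```

```bash
python3 - <<'E'
from h import *
plan([0.456,0.1235,0.065],-0.06,.785,10,back=.10)
E
```

```text
1.45 [0.3995 0.1263 0.2332] [ 3.141e+00 -1.000e-03  3.111e+00] [ 1.700e-01 -2.120e-01  1.599e+00  1.000e-03  1.755e+00 -1.369e+00] [-0.9  0.2  0.1] 0.047
now hold [0.3996 0.1263 0.252 ] -> [0.4518 0.0529 0.1357]
-0.55 -0.57 1.16 -0.0785 -0.0012 0.0027; -0.55 -0.66 1.1 -0.0785 -0.0012 0.0027; -0.55 -0.74 1.03 -0.0785 -0.0012 0.0027; -0.55 -0.82 0.96 -0.0785 -0.0012 0.0027; -0.55 -0.89 0.88 -0.0785 -0.0012 0.0027; -0.55 -0.95 0.8 -0.0785 -0.0012 0.0027; -0.56 -1.01 0.71 -0.0785 -0.0012 0.0027; -0.56 -1.06 0.62 -0.0785 -0.0012 0.0027; -0.56 -1.11 0.52 -0.0785 -0.0012 0.0027; -0.56 -1.14 0.42 -0.0785 -0.0012 0.0027;
```

Request:
step_arm(increments="-0.55 -0.57 1.16 -0.0785 -0.001 0.003; -0.55 -0.66 1.1 -0.0785 -0.001 0.003; -0.55 -0.74 1.03 -0.0785 -0.001 0.003; -0.55 -0.82 0.96 -0.0785 -0.001 0.003; -0.55 -0.89 0.88 -0.0785 -0.001 0.003")

```text
time: 1.95
tool_pos: [0.4264, 0.0969, 0.1767]
ee_rot: [2.746, 0.003, 3.096]
wrist_force: [-0.3, -0.0, -0.3]
width: 0.047
```

Request:
step_arm(increments="-0.55 -0.95 0.8 -0.0785 -0.001 0.003; -0.56 -1.01 0.71 -0.0785 -0.001 0.003; -0.56 -1.06 0.62 -0.0785 -0.001 0.003; -0.56 -1.11 0.52 -0.0785 -0.001 0.003; -0.56 -1.14 0.42 -0.0785 -0.001 0.003")

```text
time: 2.45
tool_pos: [0.453, 0.0661, 0.1226]
ee_rot: [2.354, -0.001, 3.08]
wrist_force: [0.9, 0.4, 0.5]
width: 0.047
```

Request:
step_arm(increments="0 0 0 0 0 0; 0 0 0 0 0 0; 0 0 0 0 0 0")

```text
time: 2.75
tool_pos: [0.4531, 0.066, 0.1238]
ee_rot: [2.358, -0.0, 3.08]
wrist_force: [-0.6, 0.2, 0.2]
width: 0.0471
```

```bash
python3 - <<'E'
from h import *
import pickle
plan([0.456,0.1235,0.065],-0.06,.785,6)
o=get_obs();im=snapshot("wrist");pickle.dump(o,open('w2.pkl','wb'))
cv2.imwrite('pics/w2.png',im[:,:,::-1])
E
```

```text
2.75 [0.4531 0.066  0.1238] [ 2.358 -0.     3.08 ] [-0.512  0.034  1.804  0.694  1.68  -2.079] [-0.6  0.2  0.2] 0.0471
now hold [0.4523 0.0528 0.1371] -> [0.456  0.1235 0.065 ]
0.01 -0.01 1.68 -0.0002 0.0001 -0.0002; 0.01 -0.01 1.68 -0.0002 0.0001 -0.0002; 0.01 -0.01 1.68 -0.0002 0.0001 -0.0002; 0.01 -0.01 1.68 -0.0002 0.0001 -0.0002; 0.01 -0.01 1.68 -0.0002 0.0001 -0.0002; 0.01 -0.01 1.68 -0.0002 0.0001 -0.0002;
```

View pics/w2.png

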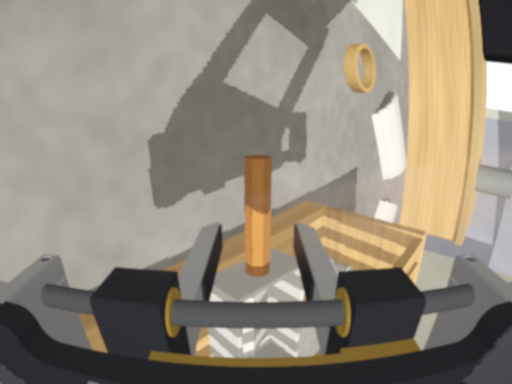

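Request:
step_arm(increments="0 0 2 0 0 0; 0 0 2 0 0 0; 0 0 2 0 0 0; 0 0 2 0 0 0; 0 0 1 0 0 0")

```text
time: 3.3
tool_pos: [0.4562, 0.1302, 0.0592]
ee_rot: [2.357, -0.001, 3.081]
wrist_force: [0.1, 0.2, -0.0]
width: 0.0471
```

Request:
step_arm(increments="0 0 0.7 0 0 0; 0 0 0.4 0 0 0; 0 0 0 0 0 0; 0 0 0 0 0 0; 0 0 0 0 0 0")

```text
time: 3.8
tool_pos: [0.4578, 0.1358, 0.0517]
ee_rot: [2.357, -0.001, 3.077]
wrist_force: [-0.1, 0.4, -0.3]
width: 0.047
```

```bash
python3 - <<'E'
from h import *
plan([0.456,0.1235,0.065],-0.06,.785,1)
E
```

```text
3.8 [0.4578 0.1358 0.0517] [ 2.357e+00 -1.000e-03  3.077e+00] [-0.372  0.09   1.911  0.743  1.47  -2.084] [-0.1  0.4 -0.3] 0.047
now hold [0.4569 0.1225 0.065 ] -> [0.456  0.1235 0.065 ]
0.1 0.07 0.06 -0.0002 0.0021 -0.0037;
```

Well placed. Close the claw gradually.

Request:
step_arm(increments="0 0 0 0 0 0; 0 0 0 0 0 0; 0 0 0 0 0 0; 0 0 0 0 0 0; 0 0 0 0 0 0", claw=1)

```text
time: 4.3
tool_pos: [0.4573, 0.1364, 0.0516]
ee_rot: [2.356, -0.002, 3.079]
wrist_force: [-0.7, 0.4, 2.2]
width: 0.0239
```

```bash
python3 - <<'E'
from h import *
plan([0.456,0.123,0.107],-0.06,.785,10)
E
```

```text
4.3 [0.4573 0.1364 0.0516] [ 2.356e+00 -2.000e-03  3.079e+00] [-0.371  0.09   1.912  0.744  1.471 -2.084] [-0.7  0.4  2.2] 0.0239
now hold [0.4565 0.1232 0.0649] -> [0.456 0.123 0.107]
0.01 0.3 -0.3 0.0001 0.0001 -0.0004; 0.01 0.3 -0.3 0.0001 0.0001 -0.0004; 0.01 0.3 -0.3 0.0001 0.0001 -0.0004; 0.01 0.3 -0.3 0.0001 0.0001 -0.0004; 0.01 0.3 -0.3 0.0001 0.0001 -0.0004; 0.01 0.3 -0.3 0.0001 0.0001 -0.0004; 0.01 0.3 -0.3 0.0001 0.0001 -0.0004; 0.01 0.3 -0.3 0.0001 0.0001 -0.0004; 0.0 0.3 -0.3 0.0001 0.0001 -0.0004; 0.0 0.3 -0.3 0.0001 0.0001 -0.0004;
```

Request:
step_arm(increments="0 0.1 -0.1 0 0 0; 0 0.3 -0.3 0 0 0; 0 0.3 -0.3 0 0 0; 0 0.3 -0.3 0 0 0; 0 0.3 -0.3 0 0 0")

```text
time: 4.8
tool_pos: [0.4573, 0.1362, 0.0699]
ee_rot: [2.357, -0.002, 3.078]
wrist_force: [0.7, 0.5, -0.6]
width: 0.0231
```

Request:
step_arm(increments="0 0.4 -0.4 0 0 0; 0 0.4 -0.4 0 0 0; 0 0.4 -0.4 0 0 0; 0 0.4 -0.4 0 0 0; 0 0.1 -0.1 0 0 0")

```text
time: 5.3
tool_pos: [0.4578, 0.1361, 0.0946]
ee_rot: [2.357, -0.001, 3.078]
wrist_force: [-0.7, -0.2, -1.8]
width: 0.0239
```

Request:
step_arm(increments="0 0 0 0 0 0; 0 0 0 0 0 0")

```text
time: 5.5
tool_pos: [0.4572, 0.1363, 0.0935]
ee_rot: [2.357, -0.002, 3.078]
wrist_force: [-0.1, -0.4, -1.1]
width: 0.0236
```

```bash
python3 - <<'E'
from h import *
o=st();print(o["wrist_torque"])
plan([0.456,0.123,0.108],-0.06,-.785,20)
a=snapshot("scene")[:,:,::-1];b=snapshot("wrist")[:,:,::-1]
cv2.imwrite('pics/d.png',np.hstack([cv2.resize(a[175:270,180:345],(480,276),interpolation=2),cv2.resize(b[150:384,120:400],(320,276))]))
E
```

```text
5.5 [0.4572 0.1363 0.0935] [ 2.357e+00 -2.000e-03  3.078e+00] [-0.371  0.031  1.876  0.739  1.541 -2.019] [-0.1 -0.4 -1.1] 0.0236
[-0.42402437  0.14785564  0.02653042]
5.5 [0.4572 0.1363 0.0935] [ 2.357e+00 -2.000e-03  3.078e+00] [-0.371  0.031  1.876  0.739  1.541 -2.019] [-0.1 -0.4 -1.1] 0.0236
now hold [0.4564 0.123  0.1068] -> [0.456 0.123 0.108]
0.0 -0.14 -0.01 0.0785 -0.0001 -0.0002; 0.0 -0.14 -0.01 0.0785 -0.0001 -0.0002; 0.0 -0.14 -0.01 0.0785 -0.0001 -0.0002; 0.0 -0.14 -0.01 0.0785 -0.0001 -0.0002; 0.0 -0.14 -0.01 0.0785 -0.0001 -0.0002; 0.0 -0.15 -0.01 0.0785 -0.0001 -0.0002; 0.0 -0.15 -0.01 0.0785 -0.0001 -0.0002; 0.0 -0.15 -0.01 0.0785 -0.0001 -0.0002; 0.0 -0.15 -0.01 0.0785 -0.0001 -0.0002; 0.0 -0.15 -0.01 0.0785 -0.0001 -0.0002; 0.0 -0.15 -0.01 0.0785 -0.0001 -0.0002; 0.0 -0.15 -0.01 0.0785 -0.0001 -0.0002; 0.0 -0.15 -0.01 0.0785 -0.0001 -0.0002; 0.0 -0.15 -0.01 0.0785 -0.0001 -0.0002; 0.0 -0.15 -0.01 0.0785 -0.0001 -0.0002; 0.0 -0.15 -0.01 0.0785 -0.0001 -0.0002; 0.0 -0.15 -0.01 0.0785 -0.0001 -0.0002; 0.0 -0.15 -0.01 0.0785 -0.0001 -0.0002; 0.0 -0.15 -0.01 0.0785 -0.0001 -0.0002; 0.0 -0.15 -0.01 0.0785 -0.0001 -0.0002;
```

View pics/d.png

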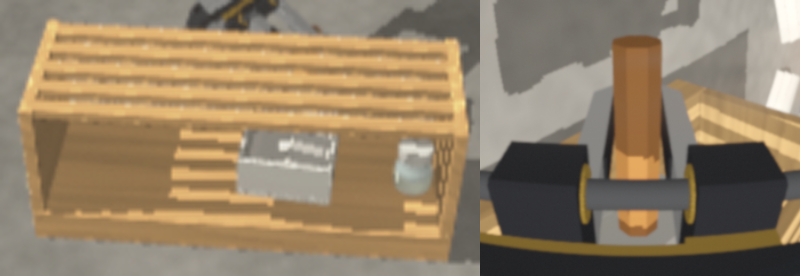

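```bash
python3 - <<'E'
from h import *
def onx(px,x):
    o,v=ray('scene',px);return o+v*(x-o[0])/v[0]
f=lambda u,v:(180+u*165/480,175+v*95/276)
for p in [(240,195),(330,203),(238,158),(333,166)]: print(onx(f(*p),.677).round(4))
s=cv2.imread('pics/scene0.png')
cv2.imwrite('pics/e.png',cv2.resize(s[175:270,180:345],(480,276),interpolation=2))
for p in [(262,250),(293,253)]: print(onx(p,.677).round(4))
E
```

```text
[0.677  0.0661 0.0767]
[0.677  0.163  0.0757]
[0.677  0.0634 0.1312]
[0.677  0.1631 0.1303]
[0.677  0.0648 0.0412]
[0.677  0.1636 0.0393]
```

Request:
step_arm(increments="0 -0.14 -0.02 0.0785 0 0; 0 -0.14 -0.02 0.0785 0 0; 0 -0.14 -0.02 0.0785 0 0; 0 -0.14 -0.02 0.0785 0 0; 0 -0.14 -0.02 0.0785 0 0")

```text
time: 6.1
tool_pos: [0.4568, 0.13, 0.0904]
ee_rot: [2.752, -0.002, 3.078]
wrist_force: [0.4, 0.1, -1.4]
width: 0.0237
```

```bash
python3 - <<'E'
from h import *
plan([0.456,0.123,0.108],-0.06,0,5)
E
```

```text
6.1 [0.4568 0.13   0.0904] [ 2.752e+00 -2.000e-03  3.078e+00] [-0.133 -0.065  1.811  0.392  1.438 -1.701] [ 0.4  0.1 -1.4] 0.0237
now hold [0.4564 0.1228 0.1078] -> [0.456 0.123 0.108]
0.01 -0.14 -0.01 0.078 -0.0003 -0.0009; 0.01 -0.14 -0.01 0.078 -0.0003 -0.0009; 0.01 -0.14 -0.01 0.078 -0.0003 -0.0009; 0.01 -0.14 -0.01 0.078 -0.0003 -0.0009; 0.01 -0.14 -0.01 0.078 -0.0003 -0.0009;
```

Request:
step_arm(increments="0 -0.14 -0.02 0.0785 0 0; 0 -0.14 -0.02 0.0785 0 0; 0 -0.14 -0.02 0.0785 0 0; 0 -0.14 -0.02 0.0785 0 0; 0 -0.14 -0.02 0.0785 0 0")

```text
time: 6.6
tool_pos: [0.4562, 0.1234, 0.0897]
ee_rot: [-3.139, -0.003, 3.078]
wrist_force: [0.7, 0.6, -0.8]
width: 0.0237
```

```bash
python3 - <<'E'
from h import *
plan([0.456,0.123,0.108],-0.06,-.785,10)
print(get_obs()["wrist_torque"])
a=snapshot("scene")[:,:,::-1];b=snapshot("wrist")[:,:,::-1]
cv2.imwrite('pics/d2.png',np.hstack([cv2.resize(a[175:270,180:345],(480,276),interpolation=2),cv2.resize(b[150:384,120:400],(320,276))]))
E
```

```text
6.6 [0.4562 0.1234 0.0897] [-3.139e+00 -3.000e-03  3.078e+00] [ 0.145 -0.03   1.723 -0.002  1.451 -1.362] [ 0.7  0.6 -0.8] 0.0237
now hold [0.4562 0.1234 0.1085] -> [0.456 0.123 0.108]
0.0 -0.15 -0.0 0.0783 -0.0004 -0.0002; 0.0 -0.15 -0.0 0.0783 -0.0004 -0.0002; 0.0 -0.15 -0.0 0.0783 -0.0004 -0.0002; 0.0 -0.15 0.0 0.0783 -0.0004 -0.0002; 0.0 -0.15 0.0 0.0783 -0.0004 -0.0002; 0.0 -0.15 0.0 0.0783 -0.0004 -0.0002; 0.0 -0.15 0.0 0.0783 -0.0004 -0.0002; 0.0 -0.15 0.0 0.0783 -0.0004 -0.0002; 0.0 -0.15 0.0 0.0783 -0.0004 -0.0002; 0.0 -0.15 0.0 0.0783 -0.0004 -0.0002; 
[ 0.01268485  0.14624941 -0.03498808]
```

View pics/d2.png

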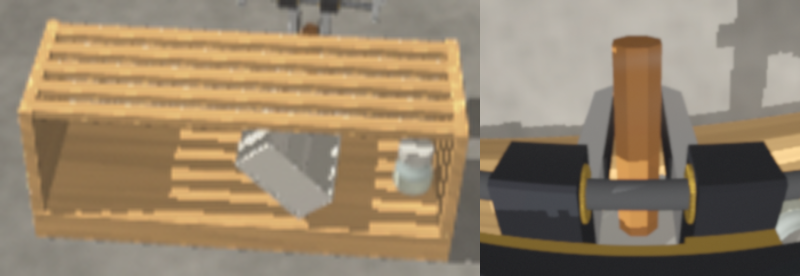

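Request:
step_arm(increments="0 -0.15 -0.01 0.0785 0 0; 0 -0.15 -0.01 0.0785 0 0; 0 -0.15 -0.01 0.0785 0 0; 0 -0.15 -0.01 0.0785 0 0; 0 -0.15 -0.01 0.0785 0 0")

```text
time: 7.2
tool_pos: [0.4557, 0.1156, 0.091]
ee_rot: [-2.748, -0.004, 3.077]
wrist_force: [1.0, -0.0, -0.7]
width: 0.0238
```

Request:
step_arm(increments="0 -0.15 0 0.0785 0 0; 0 -0.15 0 0.0785 0 0; 0 -0.15 0 0.0785 0 0; 0 -0.15 0 0.0785 0 0; 0 -0.15 0 0.0785 0 0")

```text
time: 7.7
tool_pos: [0.4553, 0.1092, 0.0946]
ee_rot: [-2.356, -0.005, 3.077]
wrist_force: [-1.3, -0.4, -1.5]
width: 0.0237
```

Request:
step_arm(increments="0 0 0 0 0 0; 0 0 0 0 0 0")

```text
time: 7.9
tool_pos: [0.4553, 0.1092, 0.0944]
ee_rot: [-2.358, -0.005, 3.078]
wrist_force: [-0.0, -0.9, -0.5]
width: 0.0237
```

```bash
python3 - <<'E'
from h import *
plan([0.456,0.123,0.09],-0.06,-.785,6)
print(get_obs()["wrist_torque"])
E
```

```text
7.9 [0.4553 0.1092 0.0944] [-2.358 -0.005  3.078] [ 0.55   0.311  1.545 -0.626  1.765 -0.929] [-0.  -0.9 -0.5] 0.0237
now hold [0.4562 0.1225 0.1077] -> [0.456 0.123 0.09 ]
0.0 0.21 0.2 0.0003 -0.001 0.0001; 0.0 0.21 0.2 0.0003 -0.001 0.0001; 0.0 0.21 0.2 0.0003 -0.001 0.0001; 0.0 0.21 0.2 0.0003 -0.001 0.0001; 0.0 0.21 0.2 0.0003 -0.001 0.0001; 0.0 0.21 0.2 0.0003 -0.001 0.0001; 
[ 0.45088052  0.07813079 -0.01515606]
```

Request:
step_arm(increments="0 0.22 0.2 0 0 0; 0 0.22 0.2 0 0 0; 0 0.2 0.2 0 0 0; 0 0.2 0.2 0 0 0; 0 0.1 0.1 0 0 0")

```text
time: 8.4
tool_pos: [0.4555, 0.1096, 0.082]
ee_rot: [-2.357, -0.002, 3.078]
wrist_force: [0.5, 0.0, -1.6]
width: 0.0234
```

Request:
step_arm(increments="0 0.1 0.1 0 0 0; 0 0.1 0.1 0 0 0; 0 0.05 0.05 0 0 0; 0 0.05 0.05 0 0 0; 0 0 0 0 0 0")

```text
time: 8.9
tool_pos: [0.4557, 0.1097, 0.0781]
ee_rot: [-2.356, -0.002, 3.078]
wrist_force: [-0.1, 0.2, -0.4]
width: 0.0231
```

```bash
python3 - <<'E'
from h import *
plan([0.456,0.123,0.09],-0.06,-.785,1)
print(get_obs()["wrist_torque"])
E
```

```text
8.9 [0.4557 0.1097 0.0781] [-2.356e+00 -2.000e-03  3.078e+00] [ 0.552  0.33   1.558 -0.625  1.74  -0.907] [-0.1  0.2 -0.4] 0.0231
now hold [0.4565 0.123  0.0914] -> [0.456 0.123 0.09 ]
0.05 0.1 0.1 -0.0002 -0.004 -0.0013; 
[ 0.30006929  0.03006507 -0.14038169]
```

Request:
step_arm(increments="0 0.04 0.04 0 0 0; 0 0.04 0.04 0 0 0; 0 0.03 0.03 0 0 0; 0 0 0 0 0 0; 0 0 0 0 0 0")

```text
time: 9.4
tool_pos: [0.4556, 0.1095, 0.0771]
ee_rot: [-2.356, -0.002, 3.077]
wrist_force: [-3.3, -1.3, 4.2]
width: 0.024
```

```bash
python3 - <<'E'
from h import *
plan([0.456,0.123,0.09],-0.06,-.785,1)
print(get_obs()["wrist_torque"])
a=snapshot("scene")[:,:,::-1];b=snapshot("wrist")[:,:,::-1]
cv2.imwrite('pics/d3.png',np.hstack([cv2.resize(a[175:270,180:345],(480,276),interpolation=2),cv2.resize(b[150:384,120:400],(320,276))]))
E
```

```text
9.4 [0.4556 0.1095 0.0771] [-2.356e+00 -2.000e-03  3.077e+00] [ 0.552  0.331  1.558 -0.625  1.739 -0.906] [-3.3 -1.3  4.2] 0.024
now hold [0.4564 0.1228 0.0904] -> [0.456 0.123 0.09 ]
0.04 0.04 0.02 -0.0007 -0.0042 -0.0017; 
[-0.25542655  0.2046085  -0.37351124]
```

View pics/d3.png

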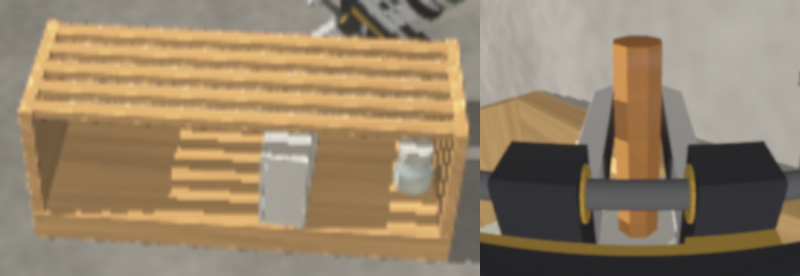

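Request:
step_arm(increments="0 0 0 0 0 0; 0 0 0 0 0 0; 0 0 0 0 0 0; 0 0 0 0 0 0", claw=0)

```text
time: 9.9
tool_pos: [0.4557, 0.1098, 0.076]
ee_rot: [-2.357, -0.002, 3.078]
wrist_force: [-0.4, -0.3, -0.1]
width: 0.0464
```

Request:
step_arm(increments="0 0 -1 0 0 0; 0 0 -2 0 0 0; 0 0 -2.5 0 0 0; 0 0 -2.5 0 0 0; 0 0 -2 0 0 0")

```text
time: 10.4
tool_pos: [0.4607, 0.1818, 0.1487]
ee_rot: [-2.358, -0.001, 3.079]
wrist_force: [-0.3, -0.4, -0.4]
width: 0.0468
```

```bash
python3 - <<'E'
from h import *
plan([0.4565,0.123,0.09],-0.06,.785,15,.10)
im=cv2.cvtColor(snapshot("wrist"),cv2.COLOR_RGB2HSV)
for r in range(150,270,12):
    c=np.where(im[r,235:285,1]>110)[0]+235;print(r,c.min() if len(c) else 0,c.max() if len(c) else 0)
a=snapshot("scene");cv2.imwrite('pics/d4.png',a[:,:,::-1])
b=cv2.imread('pics/d3.png')
E
```

```text
10.4 [0.4607 0.1818 0.1487] [-2.358e+00 -1.000e-03  3.079e+00] [ 0.644  0.363  1.359 -0.608  1.925 -0.929] [-0.3 -0.4 -0.4] 0.0468
now hold [0.4615 0.195  0.162 ] -> [0.4523 0.0524 0.1607]
0.0 -0.47 0.67 -0.1046 -0.0001 -0.0002; 0.0 -0.54 0.59 -0.1046 -0.0001 -0.0002; 0.0 -0.6 0.51 -0.1046 -0.0001 -0.0002; 0.0 -0.65 0.43 -0.1046 -0.0001 -0.0002; 0.0 -0.69 0.34 -0.1046 -0.0001 -0.0002; 0.0 -0.72 0.24 -0.1046 -0.0001 -0.0002; 0.0 -0.74 0.15 -0.1046 -0.0001 -0.0002; 0.0 -0.75 0.05 -0.1046 -0.0001 -0.0002; 0.0 -0.76 -0.05 -0.1046 -0.0001 -0.0002; 0.0 -0.75 -0.15 -0.1046 -0.0001 -0.0002; 0.0 -0.73 -0.25 -0.1046 -0.0001 -0.0002; 0.0 -0.7 -0.34 -0.1046 -0.0001 -0.0002; 0.0 -0.66 -0.44 -0.1046 -0.0001 -0.0002; 0.0 -0.61 -0.52 -0.1046 -0.0001 -0.0002; 0.0 -0.55 -0.6 -0.1046 -0.0001 -0.0002; 
150 0 0
162 244 269
174 244 269
186 244 268
198 245 268
210 245 268
222 235 269
234 235 278
246 244 279
258 235 268
```

Request:
step_arm(increments="0 -0.47 0.67 -0.1046 0 0; 0 -0.54 0.59 -0.1046 0 0; 0 -0.6 0.51 -0.1046 0 0; 0 -0.65 0.43 -0.1046 0 0; 0 -0.69 0.34 -0.1046 0 0")

```text
time: 11.0
tool_pos: [0.4575, 0.1408, 0.1418]
ee_rot: [-2.884, -0.002, 3.078]
wrist_force: [-0.0, 0.1, -0.1]
width: 0.0467
```

Request:
step_arm(increments="0 -0.72 0.24 -0.1046 0 0; 0 -0.74 0.15 -0.1046 0 0; 0 -0.75 0.05 -0.1046 0 0; 0 -0.76 -0.05 -0.1046 0 0; 0 -0.75 -0.15 -0.1046 0 0")

```text
time: 11.5
tool_pos: [0.455, 0.1028, 0.1416]
ee_rot: [2.877, -0.001, 3.077]
wrist_force: [0.7, 0.2, -0.2]
width: 0.0472
```

Request:
step_arm(increments="0 -0.73 -0.25 -0.1046 0 0; 0 -0.7 -0.34 -0.1046 0 0; 0 -0.66 -0.44 -0.1046 0 0; 0 -0.61 -0.52 -0.1046 0 0; 0 -0.55 -0.6 -0.1046 0 0")

```text
time: 12.0
tool_pos: [0.4526, 0.0632, 0.1459]
ee_rot: [2.354, -0.001, 3.076]
wrist_force: [0.9, 0.9, 0.4]
width: 0.0469
```

Request:
step_arm(increments="0 0 0 0 0 0; 0 0 0 0 0 0")

```text
time: 12.2
tool_pos: [0.4525, 0.0637, 0.1451]
ee_rot: [2.358, -0.004, 3.076]
wrist_force: [-0.3, 0.8, -0.2]
width: 0.047
```

```bash
python3 - <<'E'
from h import *
plan([0.4565,0.123,0.09],-0.06,.785,6)
im=cv2.cvtColor(snapshot("wrist"),cv2.COLOR_RGB2HSV)
for r in range(162,270,12):
    c=np.where(im[r,235:285,1]>110)[0]+235;print(r,c.min() if len(c) else 0,c.max() if len(c) else 0)
E
```

```text
12.2 [0.4525 0.0637 0.1451] [ 2.358 -0.004  3.076] [-0.517  0.012  1.78   0.696  1.719 -2.047] [-0.3  0.8 -0.2] 0.047
now hold [0.4517 0.0504 0.1584] -> [0.4565 0.123  0.09  ]
-0.0 0.05 1.66 -0.0002 0.0002 -0.0012; -0.01 0.05 1.66 -0.0002 0.0002 -0.0012; -0.01 0.05 1.66 -0.0002 0.0002 -0.0012; -0.01 0.05 1.66 -0.0002 0.0002 -0.0012; -0.01 0.05 1.66 -0.0002 0.0002 -0.0012; -0.01 0.05 1.66 -0.0002 0.0002 -0.0012; 
162 248 273
174 248 273
186 248 272
198 249 272
210 248 284
222 247 284
234 235 284
246 235 284
258 249 284
```

Request:
step_arm(increments="0 0.06 2 0 0 0; 0 0.06 2 0 0 0; 0 0.06 2 0 0 0; 0 0.06 2 0 0 0; 0 0.06 1 0 0 0")

```text
time: 12.75
tool_pos: [0.4561, 0.1318, 0.0841]
ee_rot: [2.358, -0.002, 3.082]
wrist_force: [0.6, 0.4, 0.3]
width: 0.047
```

Request:
step_arm(increments="0 0 0.7 0 0 0; 0 0 0.3 0 0 0; 0 0 0 0 0 0; 0 0 0 0 0 0; 0 0 0 0 0 0")

```text
time: 13.25
tool_pos: [0.4579, 0.1362, 0.0777]
ee_rot: [2.358, -0.001, 3.077]
wrist_force: [0.2, 0.6, -0.5]
width: 0.047
```

```bash
python3 - <<'E'
from h import *
plan([0.4565,0.123,0.09],-0.06,.785,1)
E
```

```text
13.25 [0.4579 0.1362 0.0777] [ 2.358e+00 -1.000e-03  3.077e+00] [-0.37   0.051  1.89   0.74   1.513 -2.043] [ 0.2  0.6 -0.5] 0.047
now hold [0.457  0.1229 0.091 ] -> [0.4565 0.123  0.09  ]
0.06 -0.07 0.07 -0.0012 0.0022 -0.0037;
```

Request:
step_arm(increments="0 -0.05 0 0 0 0; 0 0 0 0 0 0; 0 0 0 0 0 0")

```text
time: 13.55
tool_pos: [0.4575, 0.1361, 0.0769]
ee_rot: [2.357, -0.002, 3.078]
wrist_force: [0.5, 0.4, 0.2]
width: 0.0468
```

Request:
step_arm(increments="0 0 0 0 0 0; 0 0 0 0 0 0; 0 0 0 0 0 0; 0 0 0 0 0 0; 0 0 0 0 0 0", claw=1)

```text
time: 14.05
tool_pos: [0.4573, 0.1364, 0.0768]
ee_rot: [2.358, -0.002, 3.078]
wrist_force: [-0.2, 0.1, -0.2]
width: 0.0237
```

```bash
python3 - <<'E'
from h import *
plan([0.4565,0.123,0.108],-0.06,.785,1)
E
```

```text
14.05 [0.4573 0.1364 0.0768] [ 2.358e+00 -2.000e-03  3.078e+00] [-0.37   0.052  1.891  0.74   1.513 -2.044] [-0.2  0.1 -0.2] 0.0237
now hold [0.4565 0.1231 0.0902] -> [0.4565 0.123  0.108 ]
0.01 1.25 -1.27 -0.0009 0.001 -0.0039;
```

Request:
step_arm(increments="0 0.1 -0.1 0 0 0; 0 0.25 -0.25 0 0 0; 0 0.3 -0.3 0 0 0; 0 0.3 -0.3 0 0 0; 0 0.28 -0.28 0 0 0")

```text
time: 14.55
tool_pos: [0.4574, 0.1363, 0.0947]
ee_rot: [2.358, -0.002, 3.078]
wrist_force: [-0.4, -0.1, -1.4]
width: 0.0237
```

Request:
step_arm(increments="0 0 0 0 0 0; 0 0 0 0 0 0; 0 -0.14 -0.01 0.0785 0 0; 0 -0.14 -0.01 0.0785 0 0; 0 -0.14 -0.01 0.0785 0 0")

```text
time: 15.05
tool_pos: [0.457, 0.1327, 0.0916]
ee_rot: [2.596, -0.003, 3.077]
wrist_force: [0.2, 0.9, -0.8]
width: 0.0235
```

Request:
step_arm(increments="0 -0.14 -0.01 0.0785 0 0; 0 -0.14 -0.01 0.0785 0 0; 0 -0.14 -0.01 0.0785 0 0; 0 -0.14 -0.01 0.0785 0 0; 0 -0.14 -0.01 0.0785 0 0")

```text
time: 15.55
tool_pos: [0.4564, 0.1265, 0.0897]
ee_rot: [2.988, -0.002, 3.078]
wrist_force: [-0.3, 0.6, -1.6]
width: 0.0233
```

```bash
python3 - <<'E'
from h import *
plan([0.4565,0.123,0.108],-0.06,-.785,12)
print(get_obs()["wrist_torque"])
E
```

```text
15.55 [0.4564 0.1265 0.0897] [ 2.988e+00 -2.000e-03  3.078e+00] [ 0.036 -0.059  1.76   0.155  1.43  -1.492] [-0.3  0.6 -1.6] 0.0233
now hold [0.4563 0.1237 0.1083] -> [0.4565 0.123  0.108 ]
-0.0 -0.15 -0.0 0.0782 -0.0003 -0.0002; -0.0 -0.15 -0.0 0.0782 -0.0003 -0.0002; -0.0 -0.15 -0.0 0.0782 -0.0003 -0.0002; -0.0 -0.15 -0.0 0.0782 -0.0003 -0.0002; -0.0 -0.15 -0.0 0.0782 -0.0003 -0.0002; -0.0 -0.15 -0.0 0.0782 -0.0003 -0.0002; -0.0 -0.15 -0.0 0.0782 -0.0003 -0.0002; -0.0 -0.15 -0.0 0.0782 -0.0003 -0.0002; -0.0 -0.15 -0.0 0.0782 -0.0003 -0.0002; -0.0 -0.15 -0.0 0.0782 -0.0003 -0.0002; -0.0 -0.15 -0.0 0.0782 -0.0003 -0.0002; -0.0 -0.15 -0.0 0.0782 -0.0003 -0.0002; 
[-0.05703975  0.15837057 -0.01036363]
```

Request:
step_arm(increments="0 -0.15 -0.01 0.0785 0 0; 0 -0.15 -0.01 0.0785 0 0; 0 -0.15 -0.01 0.0785 0 0; 0 -0.15 -0.01 0.0785 0 0; 0 -0.15 -0.01 0.0785 0 0")

```text
time: 16.05
tool_pos: [0.4559, 0.1194, 0.09]
ee_rot: [-2.903, -0.003, 3.078]
wrist_force: [-0.1, -0.0, -0.9]
width: 0.0237
```

Request:
step_arm(increments="0 -0.15 0 0.0785 0 0; 0 -0.15 0 0.0785 0 0; 0 -0.15 0 0.0785 0 0; 0 -0.15 0 0.0785 0 0; 0 -0.15 0 0.0785 0 0")

```text
time: 16.55
tool_pos: [0.4555, 0.1126, 0.0926]
ee_rot: [-2.511, -0.003, 3.078]
wrist_force: [0.3, 0.0, -0.8]
width: 0.0237
```

Request:
step_arm(increments="0 -0.15 0 0.0785 0 0; 0 -0.15 0 0.0785 0 0; 0 0 0 0 0 0; 0 0 0 0 0 0")

```text
time: 16.95
tool_pos: [0.4554, 0.1101, 0.094]
ee_rot: [-2.357, -0.004, 3.079]
wrist_force: [0.3, 0.1, -0.6]
width: 0.0235
```

```bash
python3 - <<'E'
from h import *
plan([0.4565,0.123,0.065],-0.06,-.785,1)
print(get_obs()["wrist_torque"])
a=snapshot("scene")[:,:,::-1];b=snapshot("wrist")[:,:,::-1]
cv2.imwrite('pics/d5.png',np.hstack([cv2.resize(a[175:270,180:345],(480,276),interpolation=2),cv2.resize(b[150:384,120:400],(320,276))]))
E
```

```text
16.95 [0.4554 0.1101 0.094 ] [-2.357 -0.004  3.079] [ 0.552  0.313  1.544 -0.627  1.766 -0.927] [ 0.3  0.1 -0.6] 0.0235
now hold [0.4563 0.1233 0.1073] -> [0.4565 0.123  0.065 ]
-0.05 2.97 3.02 0.0003 -0.005 0.0006; 
[0.48074967 0.11126841 0.02808297]
```

View pics/d5.png

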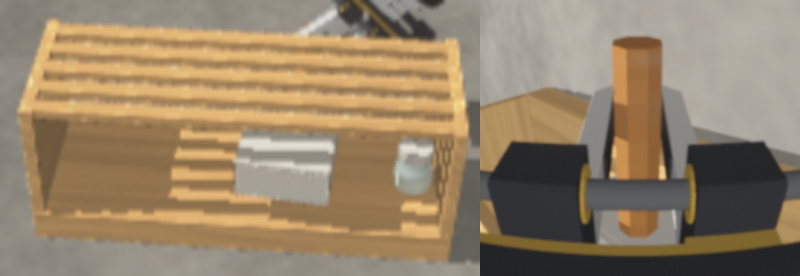

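Request:
step_arm(increments="0 0.2 0.2 0 0 0; 0 0.4 0.4 0 0 0; 0 0.4 0.4 0 0 0; 0 0.4 0.4 0 0 0; 0 0.4 0.4 0 0 0")

```text
time: 17.55
tool_pos: [0.4555, 0.1096, 0.0687]
ee_rot: [-2.356, -0.003, 3.078]
wrist_force: [0.1, -0.4, -1.7]
width: 0.0235
```

Request:
step_arm(increments="0 0.3 0.3 0 0 0; 0 0.3 0.3 0 0 0; 0 0.2 0.2 0 0 0; 0 0.1 0.1 0 0 0; 0 0.1 0.1 0 0 0")

```text
time: 18.05
tool_pos: [0.4557, 0.1098, 0.0552]
ee_rot: [-2.356, -0.002, 3.078]
wrist_force: [-0.7, 0.4, -0.7]
width: 0.0239
```

```bash
python3 - <<'E'
from h import *
plan([0.4565,0.123,0.065],-0.06,-.785,1)
E
```

```text
18.05 [0.4557 0.1098 0.0552] [-2.356e+00 -2.000e-03  3.078e+00] [ 0.552  0.357  1.574 -0.621  1.706 -0.882] [-0.7  0.4 -0.7] 0.0239
now hold [0.4566 0.123  0.0685] -> [0.4565 0.123  0.065 ]
-0.0 0.25 0.25 -0.0009 -0.0039 -0.0011;
```

Request:
step_arm(increments="0 0.07 0.07 0 0 0; 0 0.07 0.07 0 0 0; 0 0.05 0.05 0 0 0; 0 0.03 0.03 0 0 0; 0 0 0 0 0 0")

```text
time: 18.55
tool_pos: [0.4556, 0.1096, 0.0523]
ee_rot: [-2.355, -0.002, 3.078]
wrist_force: [-0.5, -0.2, -0.3]
width: 0.0239
```

Request:
step_arm(increments="0 0.02 0.02 0 0 0; 0 0 0 0 0 0; 0 0 0 0 0 0")

```text
time: 18.85
tool_pos: [0.4557, 0.1097, 0.0519]
ee_rot: [-2.356, -0.002, 3.078]
wrist_force: [-0.0, -0.2, -0.4]
width: 0.0239
```

```bash
python3 - <<'E'
from h import *
plan([0.4565,0.123,0.065],-0.06,-.785,1)
E
```

```text
18.85 [0.4557 0.1097 0.0519] [-2.356e+00 -2.000e-03  3.078e+00] [ 0.552  0.361  1.576 -0.621  1.701 -0.878] [-0.  -0.2 -0.4] 0.0239
now hold [0.4565 0.1229 0.0652] -> [0.4565 0.123  0.065 ]
-0.0 0.02 0.01 -0.001 -0.0039 -0.0013;
```

Request:
step_arm(increments="0 0.03 0.03 0 0 0; 0 0.02 0.02 0 0 0; 0 0 0 0 0 0; 0 0 0 0 0 0")

```text
time: 19.25
tool_pos: [0.4557, 0.1096, 0.0516]
ee_rot: [-2.355, -0.002, 3.078]
wrist_force: [-1.2, -0.2, 3.3]
width: 0.0238
```

Request:
step_arm(increments="0 0 0 0 0 0; 0 0 0 0 0 0; 0 0 0 0 0 0; 0 0 0 0 0 0", claw=0)

```text
time: 19.65
tool_pos: [0.4556, 0.1098, 0.0508]
ee_rot: [-2.356, -0.002, 3.078]
wrist_force: [-0.2, 0.4, 0.8]
width: 0.0462
```

Request:
step_arm(increments="0 0 -1 0 0 0; 0 0 -2 0 0 0; 0 0 -2.5 0 0 0; 0 0 -2.5 0 0 0; 0 0 -2 0 0 0")

```text
time: 20.15
tool_pos: [0.4606, 0.1818, 0.1233]
ee_rot: [-2.357, -0.001, 3.079]
wrist_force: [0.3, 1.0, -0.5]
width: 0.0474
```

Request:
step_arm(increments="1 0 -3 0 0 0; 1 0 -3 0 0 0; 1 0 -2 0 0 0; 0 0 0 0 0 0; 0 0 0 0 0 0")

```text
time: 20.65
tool_pos: [0.4342, 0.239, 0.1783]
ee_rot: [-2.356, -0.002, 3.079]
wrist_force: [-0.8, -0.8, -0.4]
width: 0.047
```

```bash
python3 - <<'E'
from h import *
st()
a=snapshot("scene")[:,:,::-1];b=snapshot("top")[:,:,::-1]
cv2.imwrite('pics/d6.png',np.vstack([np.hstack([cv2.resize(a[175:270,180:345],(480,276),interpolation=2),cv2.resize(b[100:220,145:284],(320,276))]),np.hstack([cv2.resize(a,(400,300)),cv2.resize(b,(400,300))])]))
E
```

```text
20.65 [0.4342 0.239  0.1783] [-2.356e+00 -2.000e-03  3.079e+00] [ 0.739  0.39   1.264 -0.582  2.036 -0.888] [-0.8 -0.8 -0.4] 0.047
```

View pics/d6.png

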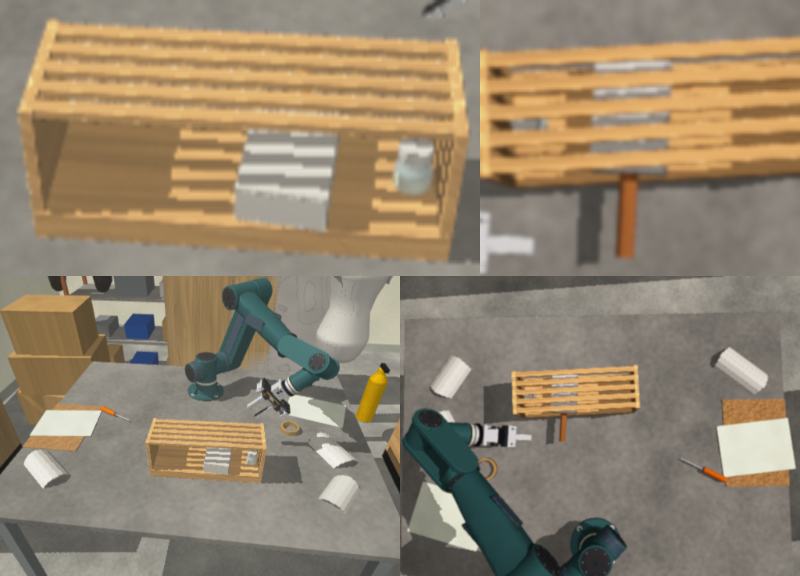

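The picture shows the mould flat on the deck with its closed face up, crop bottom edge at about (237,222)–(328,230). The handle sticks out at the front, the jar, tape and screwdriver are where they were, and the gripper is clear. I'm handing the job in.

```bash
python3 -c "
from bench import *
print(close_job())"
```

```text
the job is handed in; nothing more can be done
None
```

The half-mould now lies flat on the deck with its hollow facing down, still under the slats with its handle sticking out at the front. I have let go of it and handed the job in.

I gripped the handle 45° to one side and lifted its axis to about 108 mm above the bench. I turned it 90°, stood it on its long side, let go and took a new grip, then turned it another 90°. I lowered it slowly and backed off.

**Last checks:**
- **Height:** when I let go, the handle axis was within 1 mm of its starting height of 65 mm.
- **Position:** it stayed within about 1 mm of where it started, going by the gripper's position.
- **Forces:** every wrist force reading stayed under about 6 N. Readings come only at the end of each move, so a brief peak could have been missed.
- **Final pictures:** they show the closed face up and the gripper clear of the rack. By eye, the jar, tape roll and screwdriver have not moved.
- **Time:** about 21 s of the 61 s allowed.

**Disagreements:** in the pictures the far end of the mould hung about 3–5 mm low while held, but the wrist forces showed no sign of it touching. Two estimates of the front wall's position differed by about 20 mm, which did not affect the grip.

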